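# Catch a spring channel nut in the turning bench's rail and set it against the stop

### The arm

A 6-joint arm with a two-finger parallel gripper is mounted at the origin on the work surface. World frame = base frame: x ahead of the robot, y to its left, z up, the work surface at z = 0. Lengths are in m, angles in rad, forces in N, time in s.
With the tool pointing down it reaches from about 0.375 to 0.975 m from the base axis. Payload 3.8 kg.
Tool frame: the origin (TCP) lies where the fingers leave the gripper's body, on its centre line; the fingertips stand 73 mm ahead of it and the grasp point (between the pads) lies 54 mm ahead of it; z points along the fingers, y is the line along which they close (so a half turn about z gives the same grasp; the last joint's range is limited). The gripper opens to 85 mm and grips with 20 to 120 N. Pads are 22 mm wide; open, the fingers measure 114 mm over their backs; the gripper's body (76 mm by 85 mm) begins 54 mm behind the grasp point. The pads swing forward as they close: fully open they stand 13 mm farther back than shut.
Start: joints at [-1.27, 0.264, 1.604, -0, 1.274, -0.037], TCP at [0.224, -0.637, 0.304] pointing down, gripper open.
Joint ranges: [-2.63, 2.63], [-0.94, 2.18], [0.31, 2.57], [-1.31, 4.45], [0, 2.66], [-2.55, 2.55]. Speed limits (rad/s): [2.57, 2.57, 3.14, 3.14, 3.14, 3.14].

### API

Orientations are given as a rotation vector (axis times angle).
In Python, from workcell import read_state, viewer, bot gives the robot as it stands.
- The arm moves only by the tool jog_arm, never from a script. Its argument "increments" is a list that holds one entry, the list of rows, each a list of 7 numbers: the shift along the tool's x, y, z in units of 30 mm (1.0 is 30 mm), then the turn, a rotation vector about the tool's x, y, z in units of 6 degrees (1.0 is 6 degrees), then the opening, from -1 (shut) to 1 (fully open). A call has exactly 5 rows; each row shifts and turns the commanded pose from where the row before left it, along the tool's axes as they then stand; what a row does not reach is not made up. A row lasts 1/12 s, in which the tool goes at most 41.7 mm and 7.16 degrees, less where a joint would pass 70% of its speed; a pose out of reach is approached as far as the arm can. A call is refused whole if a number of a shift passes 1 or a number of a turn 1, either way. A call with a gripper value outside its range is refused whole. The fingers move at their own pace and stop on an object; "force" is the grip in N (left out, the last holds). Time passes only in rows, so rows that do not move let the fingers close, or fill a call up. It gives the time, the measured TCP pose, the force, the opening and the grip force at its end, in the units of the state.
- read_state(): the state, without advancing time (a new reading comes with each control period).
- viewer.read_camera(name): name is "scene" or "top" or "wrist"; returns (picture, depth): 480x640x3 uint8, blue, green, red; 480x640 float32, m along the optical axis (not along the pixel's ray), 0 where there is no reading.
- viewer.camera_params(name): a dict with "fx", "fy", "cx", "cy" (pixels), "k1" (the pictures are not rectified: a ray, as slopes to the right and down, at radius r is drawn at 1 + k1 r^2 times it, then the intrinsics apply), "R" (3x3) and "t" (3): a world point X has camera coordinates R X + t; the wrist camera has in their place "hand_eye" (4x4, takes a point from camera to tool coordinates, whose origin is the TCP and whose axes are the flange's). Camera axes: x right, y down, z forward; pixel columns grow to the right and rows downward; lengths in m; the calibration is good to about 2 mm. A picture is of the moment at which its call begins: read the wrist's pose just before it. camera_params takes no time and is no camera call.
- bot.finish_job(): hands the job in; it is judged then, once.
The state is a dict: "time": time; "q": joint angles; "joint_vel": joint speeds; "joint_torque": joint torques, N m; "tool_pos": TCP position; "tcp_rot": TCP orientation; "wrist_force": force on the tool from outside, world axes, zero at the start; "torque": the same for the moment, N m; "width": opening from 0.0 (shut) to 1.0 (fully open); "grip_force": force on a finger pad.
Only numpy, scipy, OpenCV 4.12 (cv2) and the standard library are available. Lean on these libraries where they do the work, as an engineer would, in place of code of your own. Each camera call takes 0.05 s, during which the arm holds its last target. There are 200 camera calls.

### The job

Take the spring nut with the orange grip bar from the wooden tray, put its head lengthwise down through the mouth of the steel channel near the channel's middle, press it down against its spring and twist it a quarter turn so that, let up, its grooves catch on the lips. Then, with it caught, slide it along the channel until its black collar has come up against the red stop, and let go. Go gently: never push hard on the channel or the stop (keep under 30 N), and leave the other things on the bench alone.

Things in the scene. Friction and masses are not known exactly. Their poses are not given: they have to be found in the camera images.
- nut: Loose steel spring nut, 130 to 200 g, 56 mm high, standing upright in the tray. Origin: centre of its head's underside; z up, x along the head's long side. Head 39 (x) by 20 (y) by 9 mm, lower long edges chamfered 1.5 mm. Two grooves run across its top along y, 3 mm deep, from |x| = 9.5 to 15.5 mm. Above the head a neck of 16 mm diameter carries the collar and the grip bar.
- nut_grip (a point): Middle of the nut's orange grip bar, on its axis 49 mm above the nut's origin; axes as the nut's. The bar is 40 (x) by 14 (y) mm and spans 28 to 56 mm above the nut's origin: grip its 14 mm sides.
- collar_foot (a point): Centre of the underside of the black round collar on the nut's neck, 40 mm across, 4 mm thick, 9.5 mm above the nut's origin when free. It is sprung downwards: once it rests on the lips the nut can be pressed down through it by up to 8.5 mm (0.5 N at first, 1 N more per mm, 9 N at the end, then rigid).
- rail: Fixed steel C-channel 54 mm wide (x), 340 mm long (y), 41 mm high, open on top, 48 mm wide inside. Origin: centre of its underside, z up. Its two lips turn in and their edges turn down: the edges are 3 mm thick (|x| 11 to 14 mm) and reach 6.5 mm below the top. Caught with these edges in its grooves, the nut's origin is 28.5 mm above the channel's and its x lies across the channel.
- rail_mouth (a point): Middle of the channel's mouth, 41 mm above the channel's origin, level with the top of the lips; axes as the channel's. The mouth is 22 mm wide (x) and runs the whole length. The nut can be turned, either way round, once its origin is 15.5 mm or more below this point (collar squeezed 6 mm or more).
- stop: Red plastic stop block, 54 mm (x) by 30 mm (y) by 9 mm high, fixed on top of the channel, at one end or the other; its x and y are those of the channel. Origin: centre of its underside, 75 to 110 mm from the channel's middle. Its face toward the middle is 15 mm from the origin; the collar touches it when the nut's axis is 35 mm from the stop's origin.
- end_block: Black block of the same size and height as the red stop, fixed on the channel at the other end. Not the stop.
- tray: Low wooden parts tray, 170 by 210 mm, walls 15 mm high, floor 4 mm thick, fixed. Origin: centre of its underside.
- collet_ring: Loose brass ring, 36 mm across, 10 mm high, in the tray. Leave alone.
- finial: Loose turned finial, 75 mm high. Leave alone.
- bell: Loose dark turned bell, 62 mm high. Leave alone.
- sanding_block: Loose cork block 60 by 100 by 35 mm. Leave alone.
- cone_blank: Loose pale wooden cone, 90 mm across, 166 mm high. Leave alone.
- spool: Loose wooden spool, 40 mm across, 52 mm high. Leave alone.
There are look-alikes about, which are no part of the job. What is shaped like the nut but blue or purple is not meant.

How it is judged:
By the outcome, as a careful person would: the job done as asked, in the order asked, and still so for the second after the job is handed in, with the robot touching nothing.
It also fails if it takes over 72 s, if anything falls off the work surface, if the arm or the gripper's body presses on something with over 40 N, if the wrist force passes 120 N, or if a joint passes its speed limit or range.

## Working session

There is one attempt and no reset: what is moved stays moved. The work goes in short steps, Python scripts to look and compute and a tool call to move; the robot and the scene stay as the last step left them, time stands still between calls to the robot, and variables do not carry over. Pictures are saved under pics/ and viewed, at most 10 in all, crops included, and the job is handed in when it is done.

Besides the shell and the picture viewer there is one more tool, called after ">>>" as name(argument=value, ...) on one line, values as JSON. jog_arm: Moves the arm, as the interface text tells. Its arguments: {"type":"object","properties":{"increments":{"type":"array","items":{"type":"array","items":{"type":"array","items":{"type":"number"}}}},"force":{"type":"number"}},"required":["increments"]}

```bash
ls; mkdir -p pics; python3 - <<'E'
from workcell import read_state, viewer, bot
import cv2,numpy as np,pickle
print(read_state())
d={}
for n in("scene","top"):
    im,dp=viewer.read_camera(n);p=viewer.camera_params(n);d[n]=(im,dp,p);cv2.imwrite(f"pics/{n}0.png",im);print(n,p)
print(viewer.camera_params("wrist"))
pickle.dump(d,open("d.pkl","wb"))
E
```

```text
pics
{'time': 0.0, 'q': array([-1.26991520e+00,  2.64757995e-01,  1.60540368e+00, -9.11677929e-06,
        1.27369339e+00, -3.69067032e-02]), 'joint_vel': array([-0.00144764,  0.0004659 , -0.00019398, -0.00048693,  0.00113951,
        0.00062947]), 'joint_torque': array([-3.23981048e-04, -5.15117955e+01, -3.67317045e+01, -2.36595561e-04,
        1.28605514e-02, -1.62966950e-05]), 'tool_pos': array([ 0.22351523, -0.63630442,  0.30254255]), 'tcp_rot': array([-3.09468142e+00, -5.27704272e-01,  4.80920803e-04]), 'wrist_force': array([ 0.24313831, -0.28487294, -0.37423173]), 'torque': array([0.03944534, 0.00474343, 0.03711629]), 'grip_force': 0.0, 'width': 1.0047014179138147}
scene {'fx': 439.146992406099, 'fy': 439.146992406099, 'cx': 316.464342006764, 'cy': 238.06562685994837, 'k1': -0.03973484180181809, 'R': array([[-0.32502707,  0.94556172, -0.01644499],
       [ 0.60787663,  0.19556711, -0.76957099],
       [-0.72446077, -0.26012793, -0.63834948]]), 't': array([ 0.13810397, -0.26430428,  1.2899008 ])}
top {'fx': 500.6325564318518, 'fy': 500.6325564318518, 'cx': 323.5424193112501, 'cy': 236.9631153277818, 'k1': -0.04465336153290002, 'R': array([[-0.00435301, -0.99997966, -0.0046619 ],
       [-0.99406285,  0.00483401, -0.10869996],
       [ 0.10872028,  0.00416105, -0.99406367]]), 't': array([0.0319547 , 0.52568275, 1.31992391])}
{'fx': 353.26156015736274, 'fy': 353.26156015736274, 'cx': 321.1950503564154, 'cy': 246.6429775262367, 'k1': -0.05522892393648886, 'hand_eye': array([[ 8.60774419e-04, -9.47583455e-01, -3.19507205e-01,
         8.16166990e-02],
       [ 9.99999509e-01,  6.59041318e-04,  7.39505537e-04,
        -6.32352638e-04],
       [-4.90174762e-04, -3.19507685e-01,  9.47583558e-01,
        -7.00753726e-02],
       [ 0.00000000e+00,  0.00000000e+00,  0.00000000e+00,
         1.00000000e+00]])}
```

View pics/top0.png

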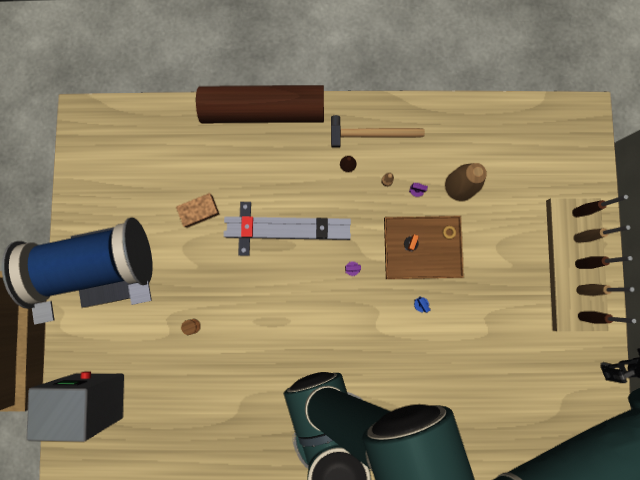

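View pics/scene0.png

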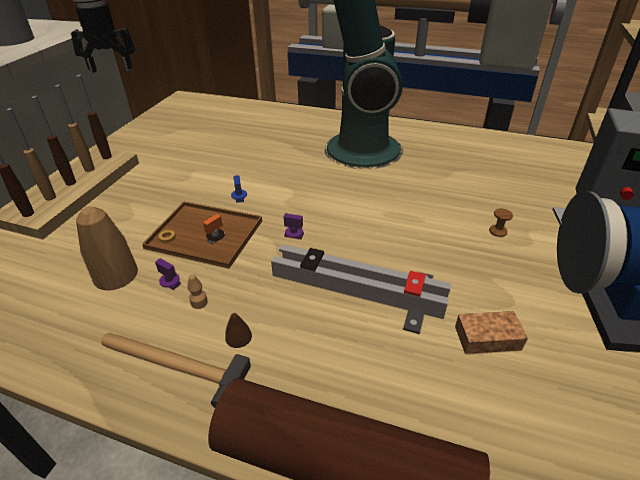

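Top view: orange-bar nut at (413,242) in the tray, with look-alikes in purple at (418,189) and (353,268) and in blue at (422,305). Only the orange one fits. The red stop is at (247,227), the black end block at (322,228), and the channel spans columns 225–350. I'll measure these and make one enlarged crop to confirm.

```bash
cat > h.py <<'E'
import numpy as np,cv2
from scipy.spatial.transform import Rotation as Ro
from workcell import read_state, viewer, bot
def cam(n,s=None):
    p=viewer.camera_params(n)
    if n=="wrist":
        s=s or read_state(); T=np.eye(4);T[:3,:3]=Ro.from_rotvec(s["tcp_rot"]).as_matrix();T[:3,3]=s["tool_pos"]
        M=T@p["hand_eye"]; p["Rw"],p["c"]=M[:3,:3],M[:3,3]
    else: p["Rw"]=p["R"].T;p["c"]=-p["R"].T@p["t"]
    return p
def K(p): return np.array([[p["fx"],0,p["cx"]],[0,p["fy"],p["cy"]],[0,0,1]])
def cast(p,uv,z):
    uv=np.asarray(uv,float).reshape(-1,1,2)
    u=cv2.undistortPoints(uv,K(p),np.array([p["k1"],0,0,0,0]))[:,0]
    d=np.c_[u,np.ones(len(u))]@p["Rw"].T
    return p["c"]+d*((z-p["c"][2])/d[:,2])[:,None]
def mask(im,lo,hi,k=0):
    h=cv2.cvtColor(im,cv2.COLOR_BGR2HSV); return cv2.inRange(h,lo,hi)
def blobs(m,amin=15):
    c,_=cv2.findContours(m,cv2.RETR_EXTERNAL,cv2.CHAIN_APPROX_NONE)
    return sorted([x for x in c if cv2.contourArea(x)>amin],key=cv2.contourArea,reverse=True)
def rect(p,c,z):
    P=cast(p,c.reshape(-1,2),z)[:,:2]
    (ce,wh,a)=cv2.minAreaRect((P*1000).astype(np.float32))
    return np.round(ce,1),np.round(wh,1),round(a,1)
E
python3 - <<'E'
from h import *;import pickle
d=pickle.load(open("d.pkl","rb"))
for n in d:
    im=d[n][0];p=cam(n)
    for nm,lo,hi,z in(("orange",(5,150,120),(14,255,255),.060),("red",(0,190,100),(3,255,255),.050)):
        for c in blobs(mask(im,lo,hi))[:3]: print(n,nm,cv2.boundingRect(c),cv2.contourArea(c),rect(p,c,z))
im=d["top"][0];p=cam("top")
for c in blobs(cv2.inRange(im,(0,0,0),(60,60,60)))[:12]: print("dark",cv2.boundingRect(c))
m=mask(im,(100,15,60),(130,110,255));m[:200]=0;m[260:]=0;m[:,:215]=0;m[:,360:]=0
for c in blobs(m,50)[:4]: print("rail",cv2.boundingRect(c),rect(p,c,.041))
a=cv2.resize(im[200:290,375:475],(400,360),interpolation=cv2.INTER_CUBIC)
b=cv2.resize(d["scene"][0][200:270,140:270],(390,210),interpolation=cv2.INTER_CUBIC)
c=np.zeros((360,790,3),np.uint8);c[:,:400]=a;c[:210,400:]=b
cv2.imwrite("pics/c1.png",c)
E
```

```text
scene orange (162, 206, 99, 55) 1419.0 (array([ 542.5, -199.5]), array([145.9, 180. ]), 0.4)
scene orange (149, 242, 51, 14) 134.0 (array([ 617.2, -231.1]), array([ 12.2, 113.9]), 0.8)
scene red (404, 271, 21, 23) 301.5 (array([554. , 233.8]), array([28.9, 54. ]), 88.9)
scene red (622, 187, 11, 6) 22.5 (array([ 94.4, 662.7]), array([20.7, 22.7]), 6.0)
top orange (390, 266, 71, 11) 455.0 (array([ 431.6, -235.6]), array([183.1,  26.1]), 89.6)
top orange (404, 219, 54, 7) 172.0 (array([ 560.8, -253.7]), array([140.6,  16. ]), 89.8)
top orange (419, 240, 40, 6) 111.0 (array([ 506.3, -273.2]), array([103.2,  13.2]), 89.7)
top red (242, 217, 11, 20) 152.0 (array([552.7, 233.1]), array([51. , 26.7]), 0.7)
top red (81, 372, 8, 7) 39.0 (array([163.5, 656.1]), array([15.4, 19. ]), 0.5)
dark (284, 372, 190, 108)
dark (494, 131, 146, 349)
dark (5, 242, 119, 198)
dark (0, 278, 18, 132)
dark (125, 218, 27, 67)
dark (197, 107, 127, 16)
dark (20, 229, 104, 78)
dark (547, 199, 10, 132)
dark (575, 257, 30, 12)
dark (578, 312, 29, 11)
dark (573, 201, 29, 16)
dark (446, 174, 36, 27)
rail (253, 218, 64, 20) (array([550.5, 134. ]), array([168.9,  51.3]), 89.7)
rail (327, 219, 23, 20) (array([547. ,  -9.3]), array([58.7, 51.3]), 89.4)
rail (225, 217, 16, 20) (array([553.6, 273.5]), array([51.4, 40.4]), 0.8)
rail (239, 239, 10, 16) (array([499.9, 243.2]), array([40.5, 24.1]), 0.7)
```

View pics/c1.png

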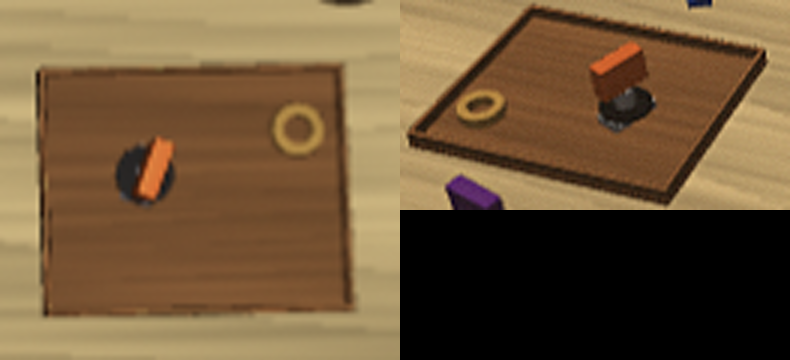

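The crop confirms it: an orange bar on a black collar inside the tray, with the brass ring to its right. Next I tighten the mask for its pose and work out the approach.

```bash
cat >> h.py <<'E'
def plan(x,y,z,yaw,s=None):
    """shift in current tool axes (units of 30mm) and tool-z turn units to reach TCP x,y,z with tool x at yaw, pointing down"""
    s=s or read_state();R=Ro.from_rotvec(s["tcp_rot"])
    d=R.inv().apply(np.array([x,y,z])-s["tool_pos"])/.03
    cy,sy=np.cos(np.radians(yaw)),np.sin(np.radians(yaw))
    G=Ro.from_matrix(np.array([[cy,sy,0],[sy,-cy,0],[0,0,-1]]))
    t=(R.inv()*G).as_rotvec(degrees=True)/6
    print("shift",np.round(d,2),"turn",np.round(t,2),"| pos",np.round(s["tool_pos"],4),"t",round(s["time"],2),"F",np.round(s["wrist_force"],1),"w",round(s["width"],3),"q6",round(s["q"][5],2))
E
python3 - <<'E'
from h import *;import pickle
d=pickle.load(open("d.pkl","rb"))
for n,z in(("scene",.060),("top",.060)):
    im=d[n][0];p=cam(n)
    for c in blobs(mask(im,(5,190,170),(16,255,255)))[:3]: print(n,cv2.boundingRect(c),cv2.contourArea(c),rect(p,c,z))
plan(.505,-.205,.30,-15); 
E
```

```text
scene (204, 214, 16, 10) 46.0 (array([ 509.1, -207.2]), array([12.4, 37.3]), 68.4)
shift [ 13.62 -10.46   0.11] turn [-0.02  0.01  5.73] | pos [ 0.2235 -0.6364  0.3027] t 0.1 F [-1.1 -0.2 -0.1] w 0.999 q6 -0.04
```

>>> jog_arm(increments=[[[0.91,-0.69,0,0,0,0,1],[0.91,-0.69,0,0,0,0,1],[0.91,-0.69,0,0,0,0,1],[0.91,-0.69,0,0,0,0,1],[0.91,-0.69,0,0,0,0,1]]])

```text
time: 0.52
tool_pos: [0.3185, -0.4924, 0.3032]
tcp_rot: [-3.096, -0.527, 0.001]
wrist_force: [-0.5, -0.3, -1.7]
width: 1.0
grip_force: 0.0
```

>>> jog_arm(increments=[[[0.91,-0.69,0,0,0,0,1],[0.91,-0.69,0,0,0,0,1],[0.91,-0.69,0,0,0,0,1],[0.91,-0.69,0,0,0,0,1],[0.91,-0.69,0,0,0,0,1]]])

```text
time: 0.93
tool_pos: [0.413, -0.3494, 0.3035]
tcp_rot: [-3.096, -0.528, 0.001]
wrist_force: [0.6, 0.2, 1.1]
width: 1.001
grip_force: 0.0
```

>>> jog_arm(increments=[[[0.91,-0.69,0,0,0,0,1],[0.91,-0.69,0,0,0,0,1],[0.91,-0.69,0,0,0,0,1],[0.91,-0.69,0,0,0,0,1],[0.91,-0.69,0,0,0,0,1]]])

```text
time: 1.35
tool_pos: [0.5075, -0.2065, 0.3035]
tcp_rot: [-3.097, -0.528, 0.001]
wrist_force: [1.4, 0.7, -0.9]
width: 1.003
grip_force: 0.0
```

>>> jog_arm(increments=[[[0,0,0.3,0,0,0.97,0],[0,0,0.3,0,0,0.97,0],[0,0,0.3,0,0,0.97,0],[0,0,0.3,0,0,0.97,0],[0,0,0.3,0,0,0.97,0]]])

```text
time: 1.77
tool_pos: [0.5069, -0.2077, 0.2579]
tcp_rot: [-3.129, 0.274, 0.002]
wrist_force: [-0.0, -0.0, 0.0]
width: 0.495
grip_force: 0.0
```

>>> jog_arm(increments=[[[0,0,0.1,0,0,0.97,0],[0,0,0,0,0,0.97,0],[0,0,0,0,0,0,0],[0,0,0,0,0,0,0],[0,0,0,0,0,0,0]]])

```text
time: 2.18
tool_pos: [0.5071, -0.2082, 0.2558]
tcp_rot: [-3.088, 0.579, 0.0]
wrist_force: [-0.6, 0.1, 0.4]
width: 0.5
grip_force: 0.0
```

```bash
python3 - <<'E'
from h import *
s=read_state();p=cam("wrist",s);im,dp=viewer.read_camera("wrist")
cv2.imwrite("pics/w1.png",im)
for c in blobs(mask(im,(5,190,150),(16,255,255)),60)[:3]: print(cv2.boundingRect(c),cv2.contourArea(c),rect(p,c,.060))
plan(.509,-.207,.107,-21.6)
E
```

```text
(310, 212, 18, 49) 760.0 (array([ 508. , -206.3]), array([13.5, 39.5]), 69.1)
shift [ 0.04 -0.06  4.97] turn [-0.   -0.    0.05] | pos [ 0.5072 -0.2082  0.256 ] t 2.23 F [-0.7 -0.2  0.6] w 0.499 q6 1.51
```

View pics/w1.png

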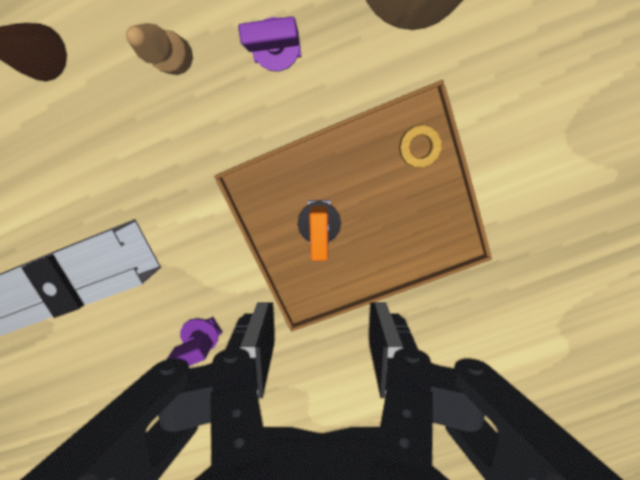

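Wrist view: orange bar centred at (319,237) at (0.508, −0.206), yaw −21°, between the fingers' line. The fingers are clear, so I descend and grip.

>>> jog_arm(increments=[[[0.02,-0.02,1,0,0,-0.05,0],[0.02,-0.02,1,0,0,0,0],[0,-0.02,1,0,0,0,0],[0,0,1,0,0,0,0],[0,0,0.5,0,0,0,0]]])

```text
time: 2.65
tool_pos: [0.5069, -0.206, 0.1174]
tcp_rot: [-3.088, 0.572, 0.007]
wrist_force: [-0.9, -0.3, 0.6]
width: 0.503
grip_force: 0.0
```

>>> jog_arm(increments=[[[0,0,0.3,0,0,0,0],[0,0,0.17,0,0,0,0],[0,0,0,0,0,0,0],[0,0,0,0,0,0,-0.4],[0,0,0,0,0,0,-1]]], force=60)

```text
time: 3.07
tool_pos: [0.5102, -0.2075, 0.1085]
tcp_rot: [3.088, -0.574, 0.005]
wrist_force: [0.1, 0.5, 0.5]
width: 0.228
grip_force: 0.0
```

>>> jog_arm(increments=[[[0,0,0,0,0,0,-1],[0,0,0,0,0,0,-1],[0,0,0,0,0,0,-1],[0,0,0,0,0,0,-1],[0,0,0,0,0,0,-1]]])

```text
time: 3.48
tool_pos: [0.5103, -0.2075, 0.1086]
tcp_rot: [3.088, -0.575, 0.005]
wrist_force: [0.1, 0.4, 6.3]
width: 0.153
grip_force: 59.3
```

```bash
python3 - <<'E'
from h import *
print(read_state()["grip_force"])
plan(.55,.130,.25,91.3)
E
```

```text
59.343048334121704
shift [ -2.79 -10.97  -4.72] turn [  0.03  -0.02 -18.73] | pos [ 0.5103 -0.2075  0.1086] t 3.48 F [0.1 0.4 6.3] w 0.153 q6 1.51
```

>>> jog_arm(increments=[[[0,0,-0.5,0,0,0,-1],[0,0,-1,0,0,0,-1],[0,0,-1,0,0,0,-1],[0,0,-1,0,0,0,-1],[0,0,-1,0,0,0,-1]]])

```text
time: 3.9
tool_pos: [0.5082, -0.2066, 0.2426]
tcp_rot: [-3.088, 0.575, 0.002]
wrist_force: [0.1, -0.9, -1.4]
width: 0.15
grip_force: 58.5
```

>>> jog_arm(increments=[[[-0.25,-1,-0.2,0,0,0,-1],[-0.25,-1,0,0,0,0,-1],[-0.25,-1,0,0,0,0,-1],[-0.25,-1,0,0,0,0,-1],[-0.25,-1,0,0,0,0,-1]]])

```text
time: 4.32
tool_pos: [0.5274, -0.0522, 0.2477]
tcp_rot: [3.088, -0.576, -0.001]
wrist_force: [0.8, -0.3, -1.6]
width: 0.148
grip_force: 58.7
```

>>> jog_arm(increments=[[[-0.25,-1,0,0,0,0,-1],[-0.25,-1,0,0,0,0,-1],[-0.25,-1,0,0,0,0,-1],[-0.25,-1,0,0,0,0,-1],[-0.25,-1,0,0,0,0,-1]]])

```text
time: 4.73
tool_pos: [0.5463, 0.1014, 0.2475]
tcp_rot: [3.088, -0.574, -0.001]
wrist_force: [0.1, 0.6, -1.1]
width: 0.15
grip_force: 58.7
```

>>> jog_arm(increments=[[[-0.25,-0.95,0,0,0,0,-1],[0,0,0,0,0,-0.9,-1],[0,0,0,0,0,-0.9,-1],[0,0,0,0,0,-0.9,-1],[0,0,0,0,0,-0.9,-1]]])

```text
time: 5.15
tool_pos: [0.5495, 0.1296, 0.2472]
tcp_rot: [3.141, 0.023, -0.002]
wrist_force: [-0.0, -0.3, -1.4]
width: 0.153
grip_force: 59.0
```

>>> jog_arm(increments=[[[0,0,0,0,0,-1,-1],[0,0,0,0,0,-1,-1],[0,0,0,0,0,-1,-1],[0,0,0,0,0,-1,-1],[0,0,0,0,0,-1,-1]]])

```text
time: 5.57
tool_pos: [0.5496, 0.1291, 0.2473]
tcp_rot: [-3.029, -0.835, 0.002]
wrist_force: [-0.1, 0.3, -1.6]
width: 0.156
grip_force: 58.9
```

>>> jog_arm(increments=[[[0,0,0,0,0,-1,-1],[0,0,0,0,0,-1,-1],[0,0,0,0,0,-1,-1],[0,0,0,0,0,-1,-1],[0,0,0,0,0,-1,-1]]])

```text
time: 5.98
tool_pos: [0.5496, 0.1291, 0.2473]
tcp_rot: [-2.709, -1.59, 0.002]
wrist_force: [-0.3, 0.4, -1.5]
width: 0.149
grip_force: 58.9
```

>>> jog_arm(increments=[[[0,0,0,0,0,-1,-1],[0,0,0,0,0,-1,-1],[0,0,0,0,0,-1,-1],[0,0,0,0,0,-1,-1],[0,0,0,0,0,-1,-1]]])

```text
time: 6.4
tool_pos: [0.5496, 0.1291, 0.2473]
tcp_rot: [-2.205, -2.237, 0.002]
wrist_force: [-1.4, -0.5, -1.3]
width: 0.154
grip_force: 58.9
```

```bash
python3 - <<'E'
from h import *
plan(.55,.130,.25,91.3)
s=read_state();p=cam("wrist",s);im,dp=viewer.read_camera("wrist")
cv2.imwrite("pics/w2.png",im);cv2.imwrite("w2.png",im);np.savez("w2.npz",im=im,dp=dp,s=np.array([s],dtype=object))
for c in blobs(mask(im,(5,190,150),(16,255,255)),60)[:3]: print(cv2.boundingRect(c),cv2.contourArea(c),rect(p,c,s["tool_pos"][2]-.0486))
E
```

```text
shift [ 0.03  0.01 -0.09] turn [-0.01  0.   -0.08] | pos [0.5496 0.1291 0.2473] t 6.4 F [-1.4 -0.5 -1.3] w 0.154 q6 0.17
(305, 308, 34, 83) 2540.0 (array([549., 128.]), array([12.8, 38.4]), 1.0)
```

View pics/w2.png

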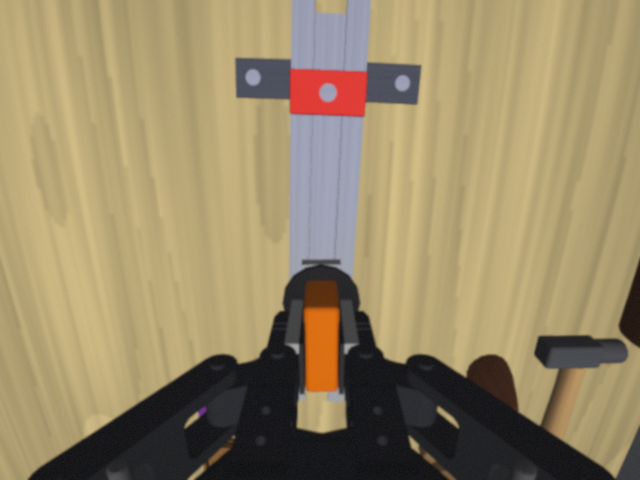

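Wrist view: the nut hangs straight in the grip, bar from (305,308) to (339,391). The channel runs up the picture between columns ~290 and 365, and the red stop is at (328,93). I fit the channel's outer edges to get its centreline relative to the held nut.

```bash
cat > rail.py <<'E'
from h import *
def rail(im,p,rows,zs=.041):
    m=(im[:,:,0].astype(int)>im[:,:,2].astype(int)-8)&(im[:,:,1]>90)
    L=[];R=[]
    for v in rows:
        u=np.where(m[v,240:420])[0]+240
        if len(u)>40: L.append((u.min()-.5,v));R.append((u.max()+.5,v))
    A=cast(p,L,zs);B=cast(p,R,zs)
    fa=np.polyfit(A[:,1],A[:,0],1);fb=np.polyfit(B[:,1],B[:,0],1)
    return fa,fb
E
python3 - <<'E'
from rail import *
z=np.load("w2.npz",allow_pickle=True);s=z["s"][0];im=z["im"];p=cam("wrist",s)
fa,fb=rail(im,p,range(130,250))
for y in(.13,.17,.2): 
    a,b=np.polyval(fa,y),np.polyval(fb,y);print(y,a,b,b-a,(a+b)/2)
print(np.degrees(np.arctan([fa[0],fb[0]])))
c=blobs(mask(im,(0,190,100),(4,255,255)),60)[0];print("stop",rect(p,c,.050))
# mouth edges: profile at rows
g=cv2.cvtColor(im,cv2.COLOR_BGR2GRAY).astype(float)
for r in(140,180,220): print(r,np.round(g[r-4:r+5,285:365].mean(0)).astype(int).tolist())
cv2.imwrite("pics/c2.png",cv2.resize(im[50:310,260:400],None,fx=2.3,fy=2.3,interpolation=cv2.INTER_CUBIC))
E
```

```text
0.13 0.5227598065740778 0.5760712038059983 0.053311397231920465 0.549415505190038
0.17 0.5234351591214603 0.5769194793591127 0.05348432023765237 0.5501773192402866
0.2 0.5239416735319972 0.5775556860239486 0.05361401249195141 0.5507486797779728
[0.96727936 1.21488312]
stop (array([551.7, 235.8]), array([27.4, 51.9]), 89.0)
140 [162, 161, 161, 160, 160, 161, 161, 163, 164, 165, 163, 162, 160, 159, 160, 162, 163, 164, 164, 165, 165, 165, 165, 162, 160, 156, 152, 156, 160, 161, 163, 162, 162, 163, 165, 164, 162, 160, 160, 161, 163, 163, 165, 165, 166, 166, 166, 165, 165, 165, 164, 164, 163, 161, 155, 148, 151, 158, 161, 163, 164, 163, 160, 160, 160, 161, 162, 164, 164, 165, 165, 165, 164, 162, 161, 162, 164, 168, 170, 171]
180 [163, 162, 162, 160, 160, 161, 161, 163, 165, 164, 162, 161, 160, 161, 162, 164, 165, 166, 166, 166, 165, 164, 162, 160, 155, 153, 157, 160, 161, 161, 161, 161, 164, 165, 164, 162, 161, 161, 162, 164, 165, 166, 166, 166, 166, 165, 165, 165, 166, 165, 164, 161, 154, 148, 152, 159, 162, 163, 163, 162, 161, 161, 161, 162, 164, 165, 166, 166, 166, 165, 164, 162, 162, 163, 167, 169, 170, 170, 169, 168]
220 [165, 168, 169, 168, 166, 161, 160, 162, 164, 163, 162, 161, 161, 163, 163, 164, 165, 165, 165, 164, 164, 163, 160, 155, 152, 156, 160, 162, 161, 160, 160, 162, 164, 164, 162, 162, 163, 163, 164, 165, 165, 166, 165, 164, 164, 164, 166, 165, 164, 160, 153, 148, 152, 159, 162, 163, 164, 162, 162, 161, 162, 163, 164, 165, 165, 166, 165, 164, 164, 164, 164, 166, 168, 168, 168, 169, 168, 166, 164, 162]
```

View pics/c2.png

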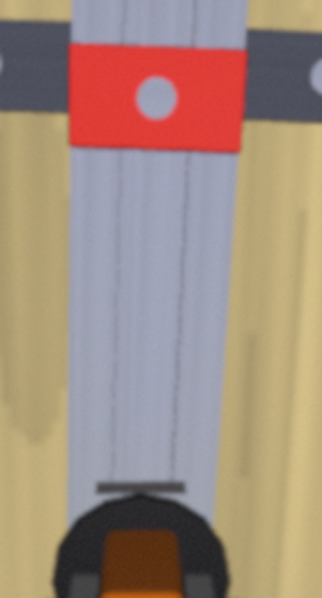

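The channel's y axis has yaw ≈ 88.9° and its centreline is x = 0.5494 at y = 0.13. The nut is at yaw ≈ 91°, so it needs about 2° of turn. I go down to just above the mouth and look again.

>>> jog_arm(increments=[[[0,0.01,0.7,0,0,0.35,-1],[0,0,0.8,0,0,0,-1],[0,0,0.8,0,0,0,-1],[0,0,0.6,0,0,0,-1],[0,0,0.1,0,0,0,-1]]])

```text
time: 6.87
tool_pos: [0.5473, 0.1286, 0.1534]
tcp_rot: [-2.251, -2.185, 0.01]
wrist_force: [-0.5, -0.0, -1.8]
width: 0.15
grip_force: 58.9
```

>>> jog_arm(increments=[[[0,0,0,0,0,0,-1],[0,0,0,0,0,0,-1],[0,0,0,0,0,0,-1],[0,0,0,0,0,0,-1],[0,0,0,0,0,0,-1]]])

```text
time: 7.28
tool_pos: [0.5514, 0.1294, 0.1593]
tcp_rot: [2.251, 2.189, 0.004]
wrist_force: [-0.4, 0.1, -2.3]
width: 0.153
grip_force: 58.9
```

```bash
python3 - <<'E'
from rail import *
s=read_state();p=cam("wrist",s);im,dp=viewer.read_camera("wrist")
np.savez("w3.npz",im=im,dp=dp,s=np.array([s],dtype=object))
plan(.5494,.129,.127,88.9,s)
for c in blobs(mask(im,(5,190,150),(16,255,255)),60)[:1]: print(cv2.boundingRect(c),rect(p,c,s["tool_pos"][2]-.0486))
fa,fb=rail(im,p,range(60,200))
for y in(.13,.17): 
    a,b=np.polyval(fa,y),np.polyval(fb,y);print(y,a,b,b-a,(a+b)/2)
print(np.degrees(np.arctan([fa[0],fb[0]])))
cv2.imwrite("pics/c3.png",cv2.resize(im[110:310,220:420],(600,600),interpolation=cv2.INTER_CUBIC))
E
```

```text
shift [-0.02 -0.07  1.08] turn [ 0.03 -0.01 -0.08] | pos [0.5514 0.1294 0.1593] t 7.28 F [-0.4  0.1 -2.3] w 0.153 q6 0.21
(305, 308, 34, 84) (array([550.9, 128.1]), array([38.9, 12.8]), 88.4)
0.13 0.5226638779939528 0.5760654368978806 0.05340155890392784 0.5493646574459167
0.17 0.5234282393369823 0.5769821567917947 0.053553917454812305 0.5502051980643885
[1.09473374 1.3128747 ]
```

View pics/c3.png

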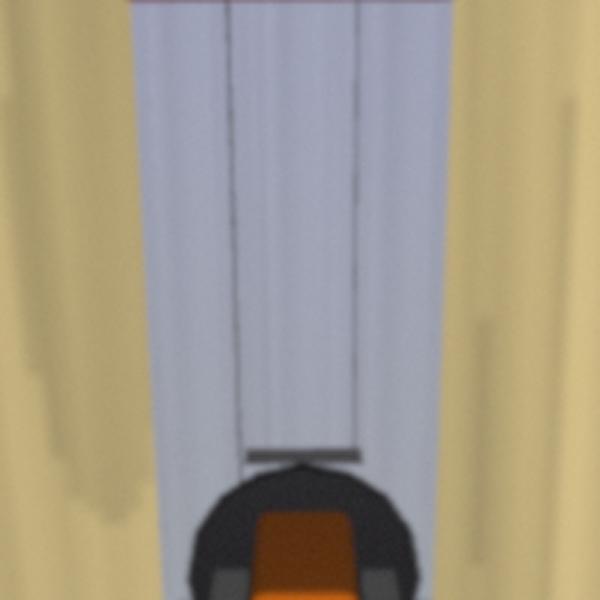

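Crop: mouth lines at crop columns 242 and 354 (middle 298), head front 247–360 (middle 303.5). The nut sits ≈1.3 mm too far +x. I correct that and measure numerically.

>>> jog_arm(increments=[[[0,-0.043,0,0,0,-0.07,-1],[0,0,0,0,0,0,-1],[0,0,0,0,0,0,-1],[0,0,0,0,0,0,-1],[0,0,0,0,0,0,-1]]])

```text
time: 7.75
tool_pos: [0.5491, 0.1293, 0.1578]
tcp_rot: [-2.244, -2.199, 0.0]
wrist_force: [-0.2, 0.3, -1.5]
width: 0.151
grip_force: 58.9
```

```bash
cat > chk.py <<'E'
from rail import *
s=read_state();p=cam("wrist",s);im,dp=viewer.read_camera("wrist")
plan(.5494,.129,.127,88.9,s)
for c in blobs(mask(im,(5,190,150),(16,255,255)),60)[:1]: print(cv2.boundingRect(c),rect(p,c,s["tool_pos"][2]-.0486))
fa,fb=rail(im,p,range(60,200))
f=(fa+fb)/2;print("railc@.128,.148",np.polyval(f,.128),np.polyval(f,.148),np.degrees(np.arctan(f[0])))
g=cv2.cvtColor(im,cv2.COLOR_BGR2GRAY).astype(float)
zo=s["tool_pos"][2]-.1046
for r in range(256,266):
    u=np.where(g[r,280:365]<105)[0]+280
    if len(u)>20: print("head row",r,u.min(),u.max(),cast(p,[((u.min()+u.max())/2,r)],zo+.0045)[0,:2])
LL=[];RR=[]
for r in range(120,245,5):
    q=g[r-2:r+3].mean(0); b=q-cv2.blur(q.reshape(1,-1),(11,1))[0]
    c0=320
    l=290+np.argmin(b[290:318]);R=325+np.argmin(b[325:348]);LL.append((l,r));RR.append((R,r))
A=cast(p,LL,.041);B=cast(p,RR,.041)
for nm,P in(("L",A),("R",B)):
    k=np.polyfit(P[:,1],P[:,0],1);k=np.polyfit(*(P[abs(np.polyval(k,P[:,1])-P[:,0])<.002][:,[1,0]].T),1);print(nm,np.polyval(k,[.128,.148]),np.degrees(np.arctan(k[0])))
E
python3 chk.py
```

```text
shift [-0.01  0.01  1.03] turn [-0.   -0.   -0.01] | pos [0.5491 0.1293 0.1578] t 7.75 F [-0.2  0.3 -1.5] w 0.151 q6 0.21
(304, 308, 35, 84) (array([548.5, 127.9]), array([39. , 12.9]), 89.3)
railc@.128,.148 0.5493849228410931 0.5497914256488097 1.1643844396433236
head row 260 303 339 [0.54867272 0.14715615]
head row 261 302 339 [0.54840415 0.14661008]
head row 262 302 339 [0.54839301 0.14605792]
head row 263 302 339 [0.54838185 0.14550468]
L [0.53872984 0.53910747] 1.081694119591055
R [0.56026511 0.56068584] 1.2051440622970597
```

>>> jog_arm(increments=[[[0,0.035,0,0,0,0.06,-1],[0,0,0,0,0,0,-1],[0,0,0,0,0,0,-1],[0,0,0,0,0,0,-1],[0,0,0,0,0,0,-1]]])

```text
time: 8.22
tool_pos: [0.5502, 0.1293, 0.1577]
tcp_rot: [-2.251, -2.192, 0.0]
wrist_force: [0.4, 0.5, -1.5]
width: 0.15
grip_force: 58.9
```

```bash
python3 chk.py
```

```text
shift [-0.01 -0.03  1.02] turn [-0.   -0.   -0.07] | pos [0.5502 0.1293 0.1577] t 8.22 F [ 0.4  0.5 -1.5] w 0.15 q6 0.21
(305, 308, 34, 84) (array([549.6, 127.9]), array([38.9, 12.8]), 88.5)
railc@.128,.148 0.5489330905496781 0.5494797469782786 1.5656654936795074
head row 260 303 339 [0.54987242 0.14713556]
head row 261 302 339 [0.54960045 0.14659118]
head row 262 302 339 [0.54958586 0.14603911]
head row 263 302 339 [0.54957124 0.14548594]
L [0.53851051 0.53895288] 1.2670775684274624
R [0.56032023 0.56073969] 1.2014768778776332
```

The nut is now centred on the mouth within ~0.3 mm. I start it in gently.

>>> jog_arm(increments=[[[0,0,0.13,0,0,0,-1],[0,0,0.13,0,0,0,-1],[0,0,0.12,0,0,0,-1],[0,0,0.06,0,0,0,-1],[0,0,0.06,0,0,0,-1]]])

```text
time: 8.68
tool_pos: [0.5498, 0.1292, 0.1421]
tcp_rot: [-2.25, -2.191, 0.001]
wrist_force: [-0.5, -0.4, -1.9]
width: 0.154
grip_force: 58.9
```

>>> jog_arm(increments=[[[0,0,0.05,0,0,0,-1],[0,0,0.05,0,0,0,-1],[0,0,0.05,0,0,0,-1],[0,0,0.05,0,0,0,-1],[0,0,0.03,0,0,0,-1]]])

```text
time: 9.1
tool_pos: [0.5502, 0.1293, 0.1358]
tcp_rot: [2.251, 2.192, 0.0]
wrist_force: [0.1, -0.5, -0.4]
width: 0.147
grip_force: 59.1
```

Collar contact is just felt, which agrees with the heights. I press about 7 mm further.

>>> jog_arm(increments=[[[0,0,0.06,0,0,0,-1],[0,0,0.06,0,0,0,-1],[0,0,0.05,0,0,0,-1],[0,0,0.03,0,0,0,-1],[0,0,0.02,0,0,0,-1]]])

```text
time: 9.52
tool_pos: [0.5503, 0.1293, 0.1298]
tcp_rot: [2.251, 2.192, 0.0]
wrist_force: [-3.4, -0.9, 5.1]
width: 0.155
grip_force: 60.0
```

>>> jog_arm(increments=[[[0,0,0,0,0,0,-1],[0,0,0,0,0,0,-1],[0,0,0,0,0,0,-1],[0,0,0,0,0,0,-1],[0,0,0,0,0,0,-1]]])

```text
time: 9.93
tool_pos: [0.5503, 0.1293, 0.1299]
tcp_rot: [2.251, 2.192, 0.0]
wrist_force: [-1.3, -0.4, 5.2]
width: 0.153
grip_force: 60.1
```

>>> jog_arm(increments=[[[0,0,0.02,0,0,0,-1],[0,0,0.02,0,0,0,-1],[0,0,0,0,0,0,-1],[0,0,0,0,0,0.5,-1],[0,0,0,0,0,0.5,-1]]])

```text
time: 10.35
tool_pos: [0.5509, 0.1294, 0.1291]
tcp_rot: [2.364, 2.068, 0.003]
wrist_force: [-1.6, -0.3, 6.4]
width: 0.147
grip_force: 60.2
```

>>> jog_arm(increments=[[[0,0,0,0,0,0.7,-1],[0,0,0,0,0,0.8,-1],[0,0,0,0,0,0.8,-1],[0,0,0,0,0,0.8,-1],[0,0,0,0,0,0.8,-1]]])

```text
time: 10.77
tool_pos: [0.552, 0.1295, 0.1297]
tcp_rot: [2.735, 1.543, 0.006]
wrist_force: [0.3, -0.6, 5.6]
width: 0.154
grip_force: 60.1
```

>>> jog_arm(increments=[[[-0.015,-0.025,0.02,0,0,0.8,-1],[0,0,0,0,0,0.9,-1],[0,0,0,0,0,0.9,-1],[0,0,0,0,0,0.9,-1],[0,0,0,0,0,0.9,-1]]])

```text
time: 11.18
tool_pos: [0.5515, 0.1295, 0.1293]
tcp_rot: [3.016, 0.877, 0.008]
wrist_force: [0.4, -1.4, 5.9]
width: 0.148
grip_force: 60.1
```

```bash
python3 - <<'E'
from h import *
plan(.5509,.1293,.1287,-1.15)
E
```

```text
shift [-0.02 -0.01  0.02] turn [ 0.01 -0.05  5.6 ] | pos [0.5515 0.1295 0.1293] t 11.18 F [ 0.4 -1.4  5.9] w 0.148 q6 1.19
```

>>> jog_arm(increments=[[[0,0,0.01,0,0,0.9,-1],[0,0,0,0,0,0.9,-1],[0,0,0,0,0,0.9,-1],[0,0,0,0,0,0.9,-1],[0,0,0,0,0,0.9,-1]]])

```text
time: 11.6
tool_pos: [0.5514, 0.1293, 0.129]
tcp_rot: [-3.138, -0.149, -0.008]
wrist_force: [0.6, -0.6, 5.1]
width: 0.154
grip_force: 60.2
```

>>> jog_arm(increments=[[[0,0,0,0,0,0.8,-1],[0,0,0,0,0,0.3,-1],[0,0,0,0,0,0,-1],[0,0,0,0,0,0,-1],[0,0,0,0,0,0,-1]]])

```text
time: 12.02
tool_pos: [0.5513, 0.1293, 0.1289]
tcp_rot: [-3.141, 0.025, -0.007]
wrist_force: [0.6, -1.1, 6.7]
width: 0.152
grip_force: 60.1
```

```bash
python3 - <<'E'
from h import *
s=read_state();p=cam("wrist",s);im,dp=viewer.read_camera("wrist")
plan(.5509,.1293,.1287,-1.15,s); print(s["torque"])
for c in blobs(mask(im,(5,190,150),(16,255,255)),60)[:1]: print(cv2.boundingRect(c),rect(p,c,s["tool_pos"][2]-.0486))
cv2.imwrite("pics/w4.png",im)
E
```

```text
shift [-0.01  0.    0.01] turn [-0.   -0.05  0.04] | pos [0.5513 0.1293 0.1289] t 12.02 F [ 0.6 -1.1  6.7] w 0.152 q6 1.77
[-0.2386263  -0.0039396  -0.05501116]
(304, 307, 35, 84) (array([549.6, 129.7]), array([13.2, 38.7]), 89.1)
```

View pics/w4.png

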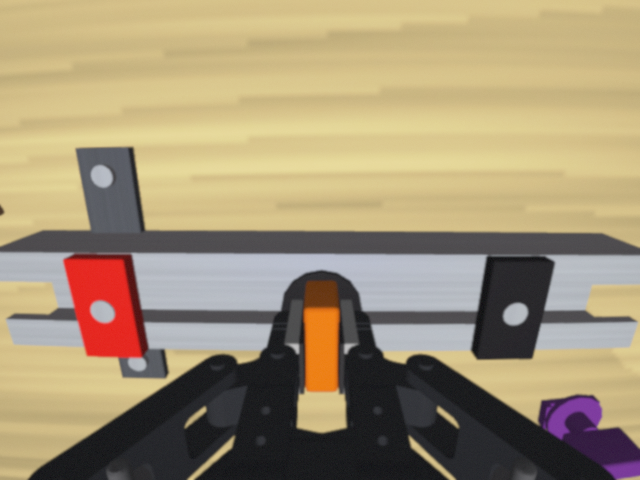

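Wrist view: the bar lies across the channel at (321,350), the red stop is left at (106,306) and the black block right at (512,308). The nut is turned and centred (x 549.6 against 549.45). I let it up.

>>> jog_arm(increments=[[[0,0,-0.04,0,0,0.04,-1],[0,0,-0.04,0,0,0,-1],[0,0,-0.03,0,0,0,-1],[0,0,-0.03,0,0,0,-1],[0,0,0,0,0,0,-1]]])

```text
time: 12.48
tool_pos: [0.5507, 0.1294, 0.1323]
tcp_rot: [-3.141, 0.032, -0.005]
wrist_force: [4.5, -0.7, 4.3]
width: 0.151
grip_force: 59.7
```

>>> jog_arm(increments=[[[0,0,0,0,0,0,-1],[0,0,0,0,0,0,-1],[0,0,0,0,0,0,-1],[0,0,0,0,0,0,-1],[0,0,0,0,0,0,-1]]])

```text
time: 12.9
tool_pos: [0.5507, 0.1294, 0.1321]
tcp_rot: [-3.141, 0.032, -0.005]
wrist_force: [4.8, -0.4, 4.4]
width: 0.149
grip_force: 59.8
```

A lateral force of +4.5 N shows the groove touching an edge, the nut being slightly too far −x. I nudge it +x and then rise.

>>> jog_arm(increments=[[[0.03,0,0,0,0,0,-1],[0,0,0,0,0,0,-1],[0,0,0,0,0,0,-1],[0,0,0,0,0,0,-1],[0,0,0,0,0,0,-1]]])

```text
time: 13.32
tool_pos: [0.5508, 0.1294, 0.1317]
tcp_rot: [-3.141, 0.032, -0.002]
wrist_force: [5.6, 0.2, 5.6]
width: 0.148
grip_force: 59.9
```

>>> jog_arm(increments=[[[0.03,0,-0.01,0,0,0,-1],[0,0,-0.01,0,0,0,-1],[0,0,0,0,0,0,-1],[0,0,0,0,0,0,-1],[0,0,0,0,0,0,-1]]])

```text
time: 13.73
tool_pos: [0.551, 0.1294, 0.1318]
tcp_rot: [-3.141, 0.032, 0.0]
wrist_force: [5.6, 2.2, 3.6]
width: 0.148
grip_force: 59.6
```

```bash
cat > c2.py <<'E'
from h import *
s=read_state();p=cam("wrist",s);im,dp=viewer.read_camera("wrist")
plan(.5509,.1293,.1331,-1.15,s); print(s["torque"])
for c in blobs(mask(im,(5,190,150),(16,255,255)),60)[:1]: print(cv2.boundingRect(c),rect(p,c,s["tool_pos"][2]-.0486))
for c in blobs(mask(im,(0,190,100),(4,255,255)),60)[:1]: print("stop",cv2.boundingRect(c),rect(p,c,.050))
t,_=viewer.read_camera("top");pt=cam("top")
for c in blobs(mask(t,(5,190,150),(16,255,255)),20)[:2]: print("top",cv2.boundingRect(c),rect(pt,c,.084))
E
python3 c2.py
```

```text
shift [-0.    0.   -0.04] turn [-0.  0. -0.] | pos [0.551  0.1294 0.1318] t 13.73 F [5.6 2.2 3.6] w 0.148 q6 1.78
[ 0.31357292 -0.8355423  -0.00758129]
(304, 307, 35, 84) (array([549. , 129.8]), array([13.2, 38.8]), 88.9)
stop (68, 254, 78, 99) (array([552.7, 235.1]), array([30.1, 54. ]), 89.0)
```

>>> jog_arm(increments=[[[0.04,0,0,0,0,0,-1],[0,0,0,0,0,0,-1],[0,0,0,0,0,0,-1],[0,0,0,0,0,0,-1],[0,0,0,0,0,0,-1]]])

```text
time: 14.25
tool_pos: [0.5513, 0.1293, 0.1316]
tcp_rot: [-3.141, 0.032, 0.004]
wrist_force: [-0.5, 3.9, 4.9]
width: 0.15
grip_force: 59.9
```

```bash
python3 c2.py
```

```text
shift [-0.01  0.   -0.05] turn [-0.    0.02 -0.  ] | pos [0.5513 0.1293 0.1316] t 14.25 F [-0.5  3.9  4.9] w 0.15 q6 1.78
[0.5943984  0.12403783 0.07000642]
(304, 307, 35, 84) (array([549.2, 129.7]), array([13.2, 38.9]), 88.9)
stop (68, 254, 77, 99) (array([552.9, 235.1]), array([30. , 54.2]), 88.9)
```

>>> jog_arm(increments=[[[0,0,-0.02,0,0,0,-1],[0,0,-0.02,0,0,0,-1],[0,0,-0.01,0,0,0,-1],[0,0,0,0,0,0,-1],[0,0,0,0,0,0,-1]]])

```text
time: 14.77
tool_pos: [0.5516, 0.1288, 0.1329]
tcp_rot: [3.141, -0.032, -0.003]
wrist_force: [-1.6, 1.1, 3.5]
width: 0.148
grip_force: 59.6
```

>>> jog_arm(increments=[[[0,0,-0.02,0,0,0,-1],[0,0,-0.01,0,0,0,-1],[0,0,0,0,0,0,-1],[0,0,0,0,0,0,-1],[0,0,0,0,0,0,-1]]])

```text
time: 15.18
tool_pos: [0.5515, 0.1289, 0.1332]
tcp_rot: [3.141, -0.032, -0.003]
wrist_force: [-0.8, 0.7, -7.7]
width: 0.148
grip_force: 58.4
```

Pulling up gives −7.7 N over only 0.3 mm, so the nut is caught. I relax slightly and slide toward the stop (+y, tool −y).

>>> jog_arm(increments=[[[0,0,0.02,0,0,0,-1],[0,-0.05,0,0,0,0,-1],[0,-0.1,0,0,0,0,-1],[0,-0.1,0,0,0,0,-1],[0,-0.1,0,0,0,0,-1]]])

```text
time: 15.6
tool_pos: [0.5522, 0.1379, 0.1332]
tcp_rot: [3.138, -0.03, -0.001]
wrist_force: [-0.6, -7.5, -6.8]
width: 0.151
grip_force: 58.8
```

>>> jog_arm(increments=[[[0,-0.1,0,0,0,0,-1],[0,-0.1,0,0,0,0,-1],[0,-0.1,0,0,0,0,-1],[0,-0.1,0,0,0,0,-1],[0,-0.1,0,0,0,0,-1]]])

```text
time: 16.02
tool_pos: [0.5526, 0.1529, 0.1332]
tcp_rot: [3.138, -0.03, -0.001]
wrist_force: [-0.1, -6.4, -5.9]
width: 0.149
grip_force: 58.8
```

>>> jog_arm(increments=[[[0,-0.1,0.01,0,0,0,-1],[0,-0.1,0.01,0,0,0,-1],[0,-0.1,0,0,0,0,-1],[0,-0.1,0,0,0,0,-1],[0,-0.1,0,0,0,0,-1]]])

```text
time: 16.43
tool_pos: [0.5534, 0.1685, 0.1332]
tcp_rot: [3.139, -0.031, 0.001]
wrist_force: [0.3, -6.3, -4.5]
width: 0.151
grip_force: 59.0
```

>>> jog_arm(increments=[[[0,-0.1,0,0,0,0,-1],[0,-0.1,0,0,0,0,-1],[0,-0.1,0,0,0,0,-1],[0,-0.1,0,0,0,0,-1],[0,-0.1,0,0,0,0,-1]]])

```text
time: 16.85
tool_pos: [0.5537, 0.1835, 0.1332]
tcp_rot: [3.139, -0.031, 0.001]
wrist_force: [-0.9, -4.8, -4.5]
width: 0.151
grip_force: 59.0
```

```bash
python3 c2.py
```

```text
shift [-0.06  1.81  0.01] turn [ 0.02 -0.    0.  ] | pos [0.5537 0.1835 0.1332] t 16.85 F [-0.9 -4.8 -4.5] w 0.151 q6 1.87
[-1.10420885 -0.06646789  0.0499187 ]
(304, 307, 35, 84) (array([551.8, 183.7]), array([13. , 38.8]), 89.1)
stop (180, 257, 69, 100) (array([552.2, 235.3]), array([29.8, 54.6]), 88.9)
```

>>> jog_arm(increments=[[[0,-0.1,0,0,0,0,-1],[0,-0.1,0,0,0,0,-1],[0,-0.1,0,0,0,0,-1],[0,-0.06,0,0,0,0,-1],[0,-0.04,0,0,0,0,-1]]])

```text
time: 17.37
tool_pos: [0.5539, 0.1958, 0.1332]
tcp_rot: [3.139, -0.031, 0.0]
wrist_force: [-0.8, -4.9, -4.2]
width: 0.148
grip_force: 58.9
```

>>> jog_arm(increments=[[[0,-0.02,0,0,0,0,-1],[0,-0.02,0,0,0,0,-1],[0,-0.02,0,0,0,0,-1],[0,-0.02,0,0,0,0,-1],[0,-0.02,0,0,0,0,-1]]])

```text
time: 17.78
tool_pos: [0.554, 0.1986, 0.1332]
tcp_rot: [3.139, -0.031, 0.0]
wrist_force: [0.3, -4.8, -3.7]
width: 0.157
grip_force: 58.9
```

>>> jog_arm(increments=[[[0,-0.015,0,0,0,0,-1],[0,-0.015,0,0,0,0,-1],[0,-0.015,0,0,0,0,-1],[0,0,0,0,0,0,-1],[0,0,0,0,0,0,-1]]])

```text
time: 18.2
tool_pos: [0.554, 0.2, 0.1332]
tcp_rot: [3.14, -0.031, 0.0]
wrist_force: [-0.7, -4.7, -3.9]
width: 0.154
grip_force: 58.9
```

>>> jog_arm(increments=[[[0,-0.015,0,0,0,0,-1],[0,-0.015,0,0,0,0,-1],[0,0,0,0,0,0,-1],[0,0,0,0,0,0,-1],[0,0,0,0,0,0,-1]]])

```text
time: 18.62
tool_pos: [0.554, 0.2009, 0.1332]
tcp_rot: [3.14, -0.031, 0.0]
wrist_force: [0.1, -5.2, -4.3]
width: 0.149
grip_force: 58.9
```

>>> jog_arm(increments=[[[0,-0.015,0,0,0,0,-1],[0,-0.015,0,0,0,0,-1],[0,0,0,0,0,0,-1],[0,0,0,0,0,0,-1],[0,0,0,0,0,0,-1]]])

```text
time: 19.03
tool_pos: [0.554, 0.2012, 0.1332]
tcp_rot: [3.138, -0.031, 0.0]
wrist_force: [0.3, -8.1, -3.3]
width: 0.149
grip_force: 59.1
```

>>> jog_arm(increments=[[[0,-0.02,0,0,0,0,-1],[0,0,0,0,0,0,-1],[0,0,0,0,0,0,-1],[0,0,0,0,0,0,-1],[0,0,0,0,0,0,-1]]])

```text
time: 19.45
tool_pos: [0.554, 0.2013, 0.1332]
tcp_rot: [3.138, -0.031, -0.0]
wrist_force: [0.3, -9.5, -3.4]
width: 0.151
grip_force: 59.2
```

```bash
python3 c2.py
```

```text
shift [-0.06  2.4   0.01] turn [0.04 0.   0.01] | pos [0.554  0.2013 0.1332] t 19.45 F [ 0.3 -9.5 -3.4] w 0.151 q6 1.9
[-1.73682369 -0.11420239  0.01397703]
(304, 307, 35, 84) (array([552. , 201.4]), array([13. , 38.8]), 89.5)
stop (218, 257, 64, 99) (array([552.5, 235.5]), array([29.5, 53.8]), 88.9)
```

Contact with the stop: the y force rises while the motion stalls, and the measured axis-to-stop distance is ≈ 34–35 mm. I release and back off.

>>> jog_arm(increments=[[[0,0,0,0,0,0,-0.5],[0,0,0,0,0,0,-0.3],[0,0,0,0,0,0,-0.2],[0,0,0,0,0,0,-0.2],[0,0,0,0,0,0,-0.2]]])

```text
time: 19.97
tool_pos: [0.5544, 0.204, 0.1339]
tcp_rot: [-3.141, 0.032, -0.002]
wrist_force: [0.5, -0.6, 0.0]
width: 0.401
grip_force: 0.0
```

>>> jog_arm(increments=[[[0,0,-0.2,0,0,0,-0.2],[0,0,-0.5,0,0,0,-0.2],[0,0,-1,0,0,0,-0.2],[0,0,-1,0,0,0,-0.2],[0,0,-1,0,0,0,-0.2]]])

```text
time: 20.38
tool_pos: [0.5535, 0.2035, 0.2455]
tcp_rot: [3.141, -0.032, -0.001]
wrist_force: [-0.1, -0.2, 0.9]
width: 0.401
grip_force: 0.0
```

>>> jog_arm(increments=[[[0,0,-0.3,0,0,0,-0.2],[0,0,0,0,0,0,-0.2],[0,0,0,0,0,0,-0.2],[0,0,0,0,0,0,-0.2],[0,0,0,0,0,0,-0.2]]])

```text
time: 20.8
tool_pos: [0.5525, 0.2031, 0.2506]
tcp_rot: [3.14, -0.032, -0.006]
wrist_force: [0.3, -0.1, -0.4]
width: 0.398
grip_force: 0.0
```

```bash
python3 - <<'E'
from h import *
s=read_state();p=cam("wrist",s);im,dp=viewer.read_camera("wrist")
plan(.552,.2013,.23,-1.15,s)
for c in blobs(mask(im,(5,190,150),(16,255,255)),60)[:1]: print(cv2.boundingRect(c),rect(p,c,.0845))
for c in blobs(mask(im,(0,190,100),(4,255,255)),60)[:1]: print("stop",cv2.boundingRect(c),rect(p,c,.050))
t,_=viewer.read_camera("scene")
o=np.zeros((600,800,3),np.uint8);o[:480,:]=0
o[:300,:400]=cv2.resize(t[230:330,330:463],(400,300),interpolation=cv2.INTER_CUBIC);o[:300,400:]=cv2.resize(im[:,:],(400,300));o[300:,100:700]=cv2.resize(im[170:370,150:550],(600,300),interpolation=cv2.INTER_CUBIC)
cv2.imwrite("pics/f.png",o)
E
```

```text
shift [-0.01  0.06  0.69] turn [ 0.01  0.04 -0.  ] | pos [0.5525 0.2031 0.2506] t 20.8 F [ 0.3 -0.1 -0.4] w 0.398 q6 1.9
(315, 223, 19, 52) (array([551.8, 201.1]), array([12.8, 38.2]), 88.8)
stop (262, 203, 37, 64) (array([552. , 235.5]), array([28. , 52.7]), 88.8)
```

View pics/f.png

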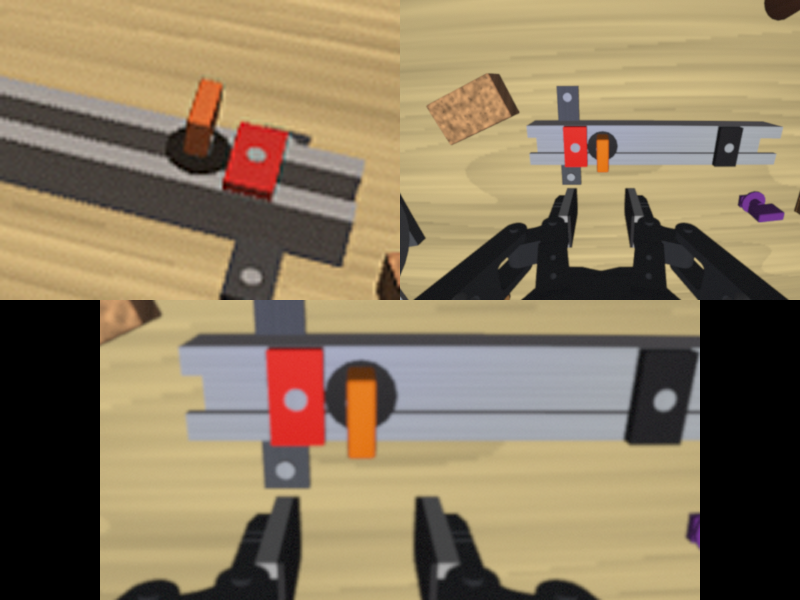

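The pictures show the nut upright in the channel, its bar across it (inset bar (362,415)), the black collar touching the red stop's face at (325,395), and the gripper clear. I hand it in.

```bash
python3 -c "
from workcell import bot
print(bot.finish_job())"
```

```text
the job is handed in; nothing more can be done
None
```

The orange spring nut is caught in the channel with its collar against the red stop, the gripper is clear, and the job was handed in at about 21 s; the largest force reading at the end of a move was about 10 N.

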